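Find the heavier centrifuge bucket

TASK

Compare the two look-alike centrifuge buckets from the slanted rack: set them down gently, upright, one near the middle of each pan of the balance, and let go so that the beam tips and comes to rest. Then stand the heavier bucket upright in the shallow white tray and leave the lighter one standing near the middle of its pan. Do not knock a bucket over or disturb the bottle, the carton and the timer.

Things in the scene. Friction and masses are not known exactly. Their poses are not given: they have to be found in the camera images.
- bucket_a_mid (a point): a round aluminium bucket with a grey cap, 50 mm diameter, 85 mm high, 190 to 360 g, looks like the other. Point: its centre, 42.5 mm from its underside; z axis along the bucket towards the cap. Starts in a pocket of the slanted rack, leaning 30 degrees, its lower 28 mm inside (about 2.5 mm play); it comes out along its own axis.
- bucket_b_mid (a point): the other bucket: round aluminium bucket with a grey cap, 50 mm diameter, 85 mm high, 190 to 360 g, looks like the other. Point: its centre, 42.5 mm from its underside; z axis along the bucket towards the cap. Starts in a pocket of the slanted rack, leaning 30 degrees, its lower 28 mm inside (about 2.5 mm play); it comes out along its own axis.
- pan_left_top (a point): flat round steel pan, 100 mm in diameter, 5 mm thick, no rim, on the +y side of the balance (+y of the balance's own frame). This point is the centre of its upper face, about 102 mm above the table when the beam is level; a linkage keeps the pan level while it moves up and down by up to 17.5 mm. Nothing stands above the pans.
- pan_right_top (a point): the same pan on the -y side of the balance; the pan centres are 220 mm apart.
- beam (a joint): tip of the beam in rad, 0 = level (empty), stops at -0.16 and 0.16; positive = right pan down, it carries more. Strongly damped: after loading it sinks to the heavier side in about 3 s. Where on a pan a bucket stands does not matter. One bucket alone brings its pan to the lower stop; two tip it fully to the heavier side (they differ by 45 g or more).
- balance: grey equal-arm balance fixed to the table: base 130 x 270 x 16 mm, centre column up to 74 mm. Origin at the centre of its underside, y axis along the beam from the right to the left pan.
- rack: white slanted rack fixed to the table, about 100 x 185 mm, up to about 90 mm high, with two square pockets side by side along its y axis, 110 mm between their centres. The pockets lean 30 degrees, so that what stands in them leans towards the rack's -x (front, towards the robot). Origin at the centre of its underside.
- tray_in (a point): shallow white tray fixed to the table, inside 122 x 142 mm (x by y), walls 4 mm thick and 24 mm high above the table. This point is the centre of its inner floor, 4 mm above the table; axes along its sides. The tray and the rack may change sides.
- wash_bottle: bystander: clear bottle, 68 mm in diameter, 150 mm high. Origin under its centre.
- carton: bystander: paper carton with an orange band, 75 x 110 x 50 mm. Origin under its centre.
- timer: bystander: flat white timer, 50 x 70 x 18 mm. Origin under its centre.
Not all that is in view belongs to the job. What is shaped like the part that bears bucket_a_mid but blue or yellow is not meant.

How it is judged (in metres and radians):
On the way:
1. both buckets stand upright, released, one on each pan with its centre within 30 mm of the pan's, and the beam has tipped to one side and come to rest (contact force between the fingers and bucket_a below 0.05 N and linear speed of each of bucket_a, bucket_b below 0.02 m/s and angle between each of bucket_a_mid, bucket_b_mid's own z axis and vertical below 0.12 rad and contact force between the fingers and bucket_b below 0.05 N and velocity of joint beam between -0.03 and 0.03 rad/s and (value of joint beam above 0.12 rad or value of joint beam below -0.12 rad) and (((horizontal distance between bucket_a_mid and pan_left_top below 0.03 m and z of bucket_a_mid in the frame of pan_left_top between 0.036 and 0.049 m) and (horizontal distance between bucket_b_mid and pan_right_top below 0.03 m and z of bucket_b_mid in the frame of pan_right_top between 0.036 and 0.049 m)) or ((horizontal distance between bucket_b_mid and pan_left_top below 0.03 m and z of bucket_b_mid in the frame of pan_left_top between 0.036 and 0.049 m) and (horizontal distance between bucket_a_mid and pan_right_top below 0.03 m and z of bucket_a_mid in the frame of pan_right_top between 0.036 and 0.049 m)))), for 0.3 s.
At the end, for the whole second after the job is handed in: The heavier bucket stands upright (within 7 degrees) on the floor of the white tray, the lighter one stands upright on a pan of the balance with its centre within 30 mm of the pan's centre; both are released and they and the beam are at rest ((((x of bucket_a_mid in the frame of tray_in between -0.046 and 0.046 m and y of bucket_a_mid in the frame of tray_in between -0.056 and 0.056 m and z of bucket_a_mid in the frame of tray_in between 0.036 and 0.049 m) and ((horizontal distance between bucket_b_mid and pan_left_top below 0.03 m and z of bucket_b_mid in the frame of pan_left_top between 0.036 and 0.049 m) or (horizontal distance between bucket_b_mid and pan_right_top below 0.03 m and z of bucket_b_mid in the frame of pan_right_top between 0.036 and 0.049 m))) or ((x of bucket_b_mid in the frame of tray_in between -0.046 and 0.046 m and y of bucket_b_mid in the frame of tray_in between -0.056 and 0.056 m and z of bucket_b_mid in the frame of tray_in between 0.036 and 0.049 m) and ((horizontal distance between bucket_a_mid and pan_left_top below 0.03 m and z of bucket_a_mid in the frame of pan_left_top between 0.036 and 0.049 m) or (horizontal distance between bucket_a_mid and pan_right_top below 0.03 m and z of bucket_a_mid in the frame of pan_right_top between 0.036 and 0.049 m)))) and contact force between tray and anything else above 2.6 N and contact force between the fingers and bucket_a below 0.05 N and linear speed of each of bucket_a, bucket_b below 0.02 m/s and angle between each of bucket_a_mid, bucket_b_mid's own z axis and vertical below 0.12 rad and contact force between the fingers and bucket_b below 0.05 N and velocity of joint beam between -0.03 and 0.03 rad/s); the robot touches nothing.
It fails at once if the wash bottle is moved by more than 30 mm (distance of wash_bottle from where it was at the start of the episode above 0.03 m).
It fails at once if the carton is moved by more than 30 mm (distance of carton from where it was at the start of the episode above 0.03 m).
It fails at once if the timer is moved by more than 30 mm (distance of timer from where it was at the start of the episode above 0.03 m).
It fails at once if a bucket is knocked over (leans more than 60 degrees) (angle between any of bucket_a_mid, bucket_b_mid's own z axis and vertical above 1.05 rad).
It fails at once if a bucket is dropped or pressed hard on a pan (more than 45 N) (contact force between any of bucket_a, bucket_b and pan_left above 45 N or contact force between any of bucket_a, bucket_b and pan_right above 45 N).
It also fails if it takes over 72 s, if anything falls off the work surface, if the arm or the gripper's body presses on something with over 40 N, if the wrist force passes 120 N, or if a joint passes its speed limit or range.

ROBOT

A 6-joint arm with a two-finger parallel gripper is mounted at the origin on the work surface. World frame = base frame: x ahead of the robot, y to its left, z up, the work surface at z = 0. Lengths are in m, angles in degrees, forces in N, time in s.
With the tool pointing down it reaches from about 0.375 to 0.9 m from the base axis. Payload 3.1 kg.
Tool frame: the origin (TCP) lies on the centre line of the jaws, within the pads' length; the fingertips stand finger_overhang ahead of it and the grasp point (between the pads) lies 5 mm behind it (finger_overhang is the distance from the TCP to the fingertips, in m); z points along the fingers, y is the line along which they close (so a half turn about z gives the same grasp; the last joint's range is limited). The gripper opens to 87 mm and grips with 3 to 60 N. Pads are 19 mm wide; open, the fingers measure 117 mm over their backs; the gripper's body (75 mm by 190 mm) begins 51 mm behind the grasp point.
Start: joints at [-73.367, 30.224, 82.088, -0, 67.689, -10.227], TCP at [0.282, -0.558, 0.237] pointing down, gripper open.
Joint ranges: [-176.69, 176.69], [-43.24, 126.21], [12.49, 139.97], [-82, 262], [0, 151.66], [-163.58, 163.58]. Speed limits (degrees/s): [159.86, 159.86, 180, 180, 180, 180].

INTERFACE

Orientations are given as a 3x3 rotation matrix whose columns are the frame's x, y, z axes.
In Python, from rig import read_state, capture, calibration, hand_in, finger_overhang gives the robot as it stands.
- The arm moves only by the tool send_rows, never from a script. Its argument "plan" is a list of rows, each a list of 5 numbers: the closure in counts, from 0 (fully open) to 255 (shut), then the shift along the tool's x, y, z in m, then the turn about the tool's z in rad. A call has 1 to 20 rows; each row shifts and turns the commanded pose from where the row before left it, along the tool's axes as they then stand; what a row does not reach is not made up. A row lasts 1/12 s, in which the tool goes at most 41.7 mm and 7.16 degrees, less where a joint would pass 70% of its speed; a pose out of reach is approached as far as the arm can. A call is refused whole if a number of a shift passes 0.0417 or a number of a turn 0.125, either way. A call with a gripper value outside its range is refused whole. The fingers move at their own pace and stop on an object; the grip force is fixed at half the most. Time passes only in rows, so rows that do not move let the fingers close. It gives the time, the measured TCP pose, the force, the opening and the grip force at its end, in the units of the state.
- read_state(): the state, without advancing time (a new reading comes with each control period).
- capture(name): name is "side" or "top"; returns (picture, depth): 400x640x3 uint8, blue, green, red; 400x640 float32, m along the optical axis (not along the pixel's ray), 0 where there is no reading.
- calibration(name): a dict with "fx", "fy", "cx", "cy" (pixels), "dist_coeffs" ([k1, k2, p1, p2, k3] as OpenCV has them; the pictures are not rectified), "xyz" and "rotation" of the camera in the world. Camera axes: x right, y down, z forward; pixel columns grow to the right and rows downward; lengths in m; the calibration is good to about 2 mm. A picture is of the moment at which its call begins. calibration takes no time and is no camera call.
- hand_in(): hands the job in; it is judged then, once.
The state is a dict: "time_s": time; "joint_positions": joint angles; "qvel": joint speeds; "tau": joint torques, N m; "position": TCP position; "tcp_rot": TCP orientation; "force": force on the tool from outside, world axes, zero at the start; "moment": the same for the moment, N m; "opening": opening from 0.0 (shut) to 1.0 (fully open); "grasp_force": force on a finger pad.
Only numpy, scipy, OpenCV 4.12 (cv2) and the standard library are available. Lean on these libraries where they do the work, as an engineer would, in place of code of your own. Each camera call takes 0.05 s, during which the arm holds its last target. There are 200 camera calls.

## Working session

There is one attempt and no reset: what is moved stays moved. The work goes in short steps, Python scripts to look and compute and a tool call to move; the robot and the scene stay as the last step left them, time stands still between calls to the robot, and variables do not carry over. Pictures are saved under pics/ and viewed, at most 10 in all, crops included, and the job is handed in when it is done.

Besides the shell and the picture viewer there is one more tool, called after ">>>" by a JSON object that holds its "api" and its "payload". send_rows: Moves the arm, as the interface text tells. Its arguments: {"type":"object","properties":{"plan":{"type":"array","items":{"type":"array","items":{"type":"number"}}}},"required":["plan"]}

```bash
mkdir -p pics; ls; python3 - <<'E'
from rig import *
import cv2
print(read_state()); print(finger_overhang)
for n in("side","top"):
    p,d=capture(n); cv2.imwrite(f"pics/{n}0.png",p)
    import numpy as np; np.save(f"{n}0.npy",d)
    print(n,calibration(n))
E
```

```text
pics
{'time_s': 0.0, 'joint_positions': array([-7.33660262e+01,  3.02765885e+01,  8.21579539e+01, -1.65129517e-03,
        6.76895898e+01, -1.02287992e+01]), 'qvel': array([ 0.01560784,  0.09057002, -0.03507946, -0.06544781, -0.05596945,
       -0.02280146]), 'tau': array([-1.13148275e-05, -4.40040350e+01, -1.76594067e+01,  6.32911082e-02,
        5.81861415e-02, -1.63769496e-04]), 'position': array([ 0.28220474, -0.55685393,  0.23558841]), 'tcp_rot': array([[ 8.92086463e-01,  4.51864279e-01, -6.45726010e-04],
       [ 4.51864598e-01, -8.92084137e-01,  2.06821903e-03],
       [ 3.58512371e-04, -2.13681093e-03, -9.99997653e-01]]), 'force': array([ 0.28711725,  0.19350713, -0.46099006]), 'moment': array([-0.00887165,  0.02481394, -0.02994081]), 'grasp_force': 0.0, 'opening': 0.9997150873713642}
0.014
side {'fx': 455.47149781043476, 'fy': 455.47149781043476, 'cx': 328.05933699102303, 'cy': 199.52106429297203, 'dist_coeffs': array([-0.02422125,  0.        ,  0.        ,  0.        ,  0.        ]), 'xyz': array([0.08369792, 1.24955048, 0.89686881]), 'rotation': array([[-0.92563788, -0.1911043 ,  0.32660934],
       [-0.37819243,  0.49649309, -0.78132266],
       [-0.01284516, -0.84674303, -0.53184701]])}
top {'fx': 453.7846446121547, 'fy': 453.7846446121547, 'cx': 310.0071846275457, 'cy': 200.08032064782435, 'dist_coeffs': array([-0.07596104,  0.        ,  0.        ,  0.        ,  0.        ]), 'xyz': array([0.48768883, 0.07352455, 1.44252121]), 'rotation': array([[ 4.42179434e-04, -9.95977418e-01,  8.96034967e-02],
       [-9.99849436e-01, -1.99466291e-03, -1.72373447e-02],
       [ 1.73467348e-02, -8.95823837e-02, -9.95828342e-01]])}
```

View pics/top0.png

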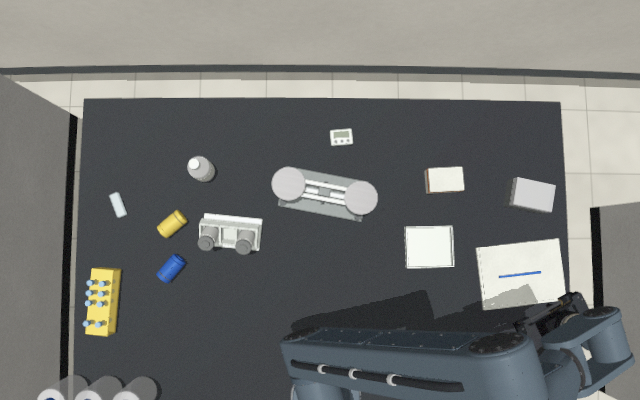

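View pics/side0.png

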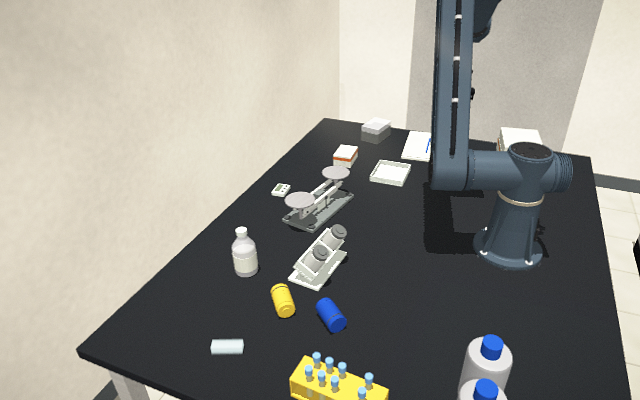

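The top view shows the rack at (230,233) with two leaning grey-capped buckets at (207,242) and (243,245). The balance pans are at (289,184) and (360,197), the tray at (429,247), the carton at (444,180), the timer at (342,137) and the bottle at (201,168).
Candidates for the buckets:
- The two grey ones in the white rack are the right ones.
- The yellow (172,223) and blue (171,268) cylinders lying down are lures.
- The yellow tube rack at (102,300) is not wanted.
- The grey box at (532,195) is not the tray. The tray is (429,247).

```bash
cat > h.py <<'E'
import numpy as np, cv2
from rig import *
def cloud(n,d):
    c=calibration(n); K=np.array([[c['fx'],0,c['cx']],[0,c['fy'],c['cy']],[0,0,1]])
    v,u=np.mgrid[0:400,0:640]
    p=cv2.undistortPoints(np.stack([u,v],-1).reshape(-1,1,2).astype(np.float64),K,c['dist_coeffs']).reshape(400,640,2)
    P=np.dstack([p,np.ones((400,640))])*d[...,None]
    return P@np.array(c['rotation']).T+c['xyz']
def project(n,X):
    c=calibration(n); K=np.array([[c['fx'],0,c['cx']],[0,c['fy'],c['cy']],[0,0,1]])
    R=np.array(c['rotation']).T
    return cv2.projectPoints(np.atleast_2d(X).astype(float),cv2.Rodrigues(R)[0],-R@np.array(c['xyz']),K,c['dist_coeffs'])[0].reshape(-1,2)
E
python3 - <<'E'
from h import *
T=cloud('top',np.load('top0.npy')); S=cloud('side',np.load('side0.npy'))
for u,v in[(207,242),(243,245),(289,184),(360,197),(429,247),(230,233),(150,200),(450,180),(201,168),(342,137)]:
    print((u,v),T[v,u].round(4))
def reg(P,u0,u1,v0,v1,z0,z1):
    Q=P[v0:v1,u0:u1].reshape(-1,3); return Q[(Q[:,2]>z0)&(Q[:,2]<z1)]
for nm,(P,b) in {'L top':(T,(265,312,160,210)),'R top':(T,(336,385,172,220)),'L side':(S,(280,319,185,212)),'R side':(S,(318,355,162,183))}.items():
    Q=reg(P,*b,.09,.115); m=Q[:,:2]; c,r=cv2.minEnclosingCircle(m.astype(np.float32)); print(nm,len(Q),'z',np.median(Q[:,2]).round(4),'circ',np.round(c,4),round(r,4),'rect',cv2.minAreaRect(m.astype(np.float32)))
Q=reg(T,395,465,215,280,.015,.035); print('tray rim',len(Q),cv2.minAreaRect(Q[:,:2].astype(np.float32)))
Q=reg(T,190,270,205,262,.02,.2); print('rack+buckets',cv2.minAreaRect(Q[:,:2].astype(np.float32)),Q[:,2].max())
np.set_printoptions(linewidth=200)
for nm,(P,(u0,u1,v0,v1)) in {'top':(T,(196,266,210,256)),'side':(S,(286,350,220,290))}.items():
    print(nm); print((P[v0:v1:3,u0:u1:3,2]*1000).round().astype(int))
def crop(n,u0,u1,v0,v1,k): return cv2.resize(cv2.imread(f'pics/{n}0.png')[v0:v1,u0:u1],None,fx=k,fy=k,interpolation=cv2.INTER_CUBIC)
a=crop('top',190,270,205,265,5);b=crop('side',280,360,215,295,5)[:400,:400]
o=np.zeros((400,800,3),np.uint8);o[:300,:400]=a;o[:,400:]=b;cv2.imwrite('pics/c1.png',o)
E
```

```text
(207, 242) [0.4838 0.3496 0.1209]
(243, 245) [0.4755 0.2446 0.1229]
(289, 184) [0.6558 0.1127 0.1053]
(360, 197) [ 0.6175 -0.0981  0.1054]
(429, 247) [ 0.4677 -0.3309  0.0038]
(230, 233) [0.5115 0.2955 0.0426]
(150, 200) [0.6165 0.5605 0.002 ]
(450, 180) [ 0.6772 -0.3897  0.0491]
(201, 168) [0.7008 0.3717 0.1214]
(342, 137) [ 0.819  -0.0535  0.0177]
L top 872 z 0.1032 circ [0.6572 0.1142] 0.0499 rect ((0.6577728986740112, 0.11440131068229675), (0.09759397059679031, 0.09709739685058594), 45.52407455444336)
R top 869 z 0.103 circ [ 0.6151 -0.0988] 0.0498 rect ((0.6151669025421143, -0.09848661720752716), (0.0964689776301384, 0.09667488187551498), 0.4905913174152374)
L side 413 z 0.1045 circ [0.6577 0.1174] 0.0526 rect ((0.6553828716278076, 0.11821329593658447), (0.0985211730003357, 0.10079655051231384), 37.787174224853516)
R side 312 z 0.1045 circ [ 0.6174 -0.0976] 0.0542 rect ((0.6157588958740234, -0.09769711643457413), (0.09846670180559158, 0.09931642562150955), 27.12195587158203)
tray rim 288 ((0.47013214230537415, -0.3262587785720825), (0.13118192553520203, 0.15139985084533691), 1.2
[... 3233 characters left out ...]
8  75  68  68  68  60  56  13  14  16  17   1   3   2   4   1]
 [  0   1  -1  12  51  50  57  63  60  55  52  53  16  14  15  13  -3   3   1   0   4   1]
 [ -2   3  12  14  30  26  49  48  56  58  54  16  12  13  16   6   3   0   1   5   2   0]
 [  0  13  12  13  20  15  15  42  40  46  16  14  15  15   9   3   2   4   0   3  -1   1]
 [  4   3  15  15  15  12  14  12  31  15  13  13  15  14   5   0   3   3   5   1  -1   3]
 [  4   3   1   3   9  12  14  13  15  15  15  15  12   3  -1   2   5   2  -1   3   3   0]
 [ 48   2   0   2   5   4   4  10  15  13  14  16   1   3  -2   2   2   4   5   3   3   1]
 [ 47   1   1   1   0   0   0   2   2   4   9   7   0  -1   4   1   3   2  -3   2   2   2]]
```

View pics/c1.png

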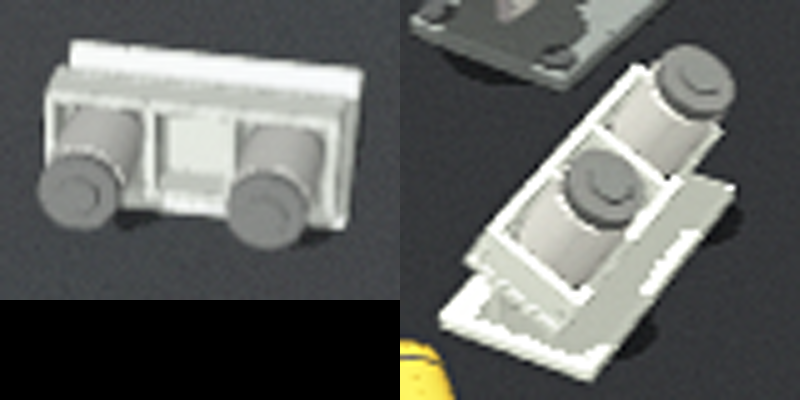

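The crop shows both grey-capped buckets in the white rack, with cap centres near (206,243) and (243,246) in the top image. The space between them is empty. I'll fit the cylinders to the depth points next.

```bash
cat > fit.py <<'E'
from h import *
from scipy.optimize import least_squares
T=cloud('top',np.load('top0.npy')); S=cloud('side',np.load('side0.npy'))
def ax(y): return np.array([-.5*np.cos(y),-.5*np.sin(y),.866])
def co(Q,c,a):
    t=(Q-c)@a; r=np.linalg.norm(Q-c-t[:,None]*a,axis=1); return t,r
def sdf(Q,c,a):
    t,r=co(Q,c,a); dx=r-.025; dt=np.abs(t)-.0425
    return np.minimum(np.maximum(dx,dt),0)+np.hypot(np.maximum(dx,0),np.maximum(dt,0))
for nm,clouds in {'top':[T],'side':[S],'both':[T,S]}.items():
    A=np.concatenate([P.reshape(-1,3) for P in clouds])
    yaw=np.radians(-3.5); C=[np.array([.484,.3496,.121])-.0425*ax(yaw),np.array([.4755,.2446,.122])-.0425*ax(yaw)]
    for it in range(8):
        a=ax(yaw); Q=[]
        for c in C:
            t,r=co(A,c,a); Q.append(A[(t>-.008)&(t<.055)&(r<.035)])
        f=lambda p:np.concatenate([sdf(Q[i],p[3*i:3*i+3],ax(p[6])) for i in(0,1)])
        s=least_squares(f,np.r_[C[0],C[1],yaw],loss='soft_l1',f_scale=.004)
        C=[s.x[:3],s.x[3:6]]; yaw=s.x[6]
    d=C[0]-C[1]
    print(nm,[c.round(4) for c in C],'yaw fit',np.degrees(yaw).round(1),'from line',np.degrees(np.arctan2(-d[0],d[1])).round(1),'sep',np.linalg.norm(d).round(4),[len(q) for q in Q],'rms',np.std(f(s.x)).round(4))
E
python3 fit.py
```

```text
top [array([0.5007, 0.3544, 0.0797]), array([0.4888, 0.2441, 0.0791])] yaw fit -6.5 from line -6.2 sep 0.111 [332, 315] rms 0.0021
side [array([0.4998, 0.3536, 0.0807]), array([0.489 , 0.2442, 0.0813])] yaw fit -2.0 from line -5.6 sep 0.1099 [388, 351] rms 0.0018
both [array([0.5001, 0.3538, 0.0802]), array([0.4888, 0.2443, 0.0801])] yaw fit -3.4 from line -5.9 sep 0.11 [724, 669] rms 0.0021
```

```bash
cat > plan.py <<'E'
# usage: plan.py x y z yawdeg|- n grip ; prints rows from present pose to target (TCP), eased
import sys,json
from h import *
x,y,z=map(float,sys.argv[1:4]); n=int(sys.argv[5]); g=int(sys.argv[6])
s=read_state(); p=s['position']; R=s['tcp_rot']; y0=np.arctan2(R[1,0],R[0,0])
y1=y0 if sys.argv[4]=='-' else np.radians(float(sys.argv[4]))
dy=(y1-y0+np.pi)%(2*np.pi)-np.pi
d=np.array([x,y,z])-p; w=np.ones(n)
if n>5: w[[0,-1]]=.4; w[[1,-2]]=.8
w/=w.sum(); yaw=y0; rows=[]
for k in range(n):
    q=yaw+0*dy; X=np.array([np.cos(q),np.sin(q),0]); Y=np.array([np.sin(q),-np.cos(q),0]); v=d*w[k]
    rows.append([g,round(float(v@X),4),round(float(v@Y),4),round(float(-v[2]),4),round(-dy*w[k],4)]); yaw+=dy*w[k]
print('from',p.round(4),np.degrees(y0).round(2),'t',s['time_s'],'max',np.abs(rows)[:,1:].max(0)); print(json.dumps(rows))
E
python3 plan.py .494 .354 .19 174.1 28 0
```

```text
from [ 0.2822 -0.5569  0.2357] 26.86 t 0.1 max [0.0354 0.0353 0.0017 0.0973]
[[0, 0.0091, -0.0109, 0.0007, -0.0389], [0, 0.019, -0.021, 0.0014, -0.0779], [0, 0.0258, -0.0243, 0.0017, -0.0973], [0, 0.028, -0.0217, 0.0017, -0.0973], [0, 0.03, -0.0189, 0.0017, -0.0973], [0, 0.0317, -0.0159, 0.0017, -0.0973], [0, 0.0331, -0.0127, 0.0017, -0.0973], [0, 0.0341, -0.0095, 0.0017, -0.0973], [0, 0.0349, -0.0061, 0.0017, -0.0973], [0, 0.0353, -0.0027, 0.0017, -0.0973], [0, 0.0354, 0.0008, 0.0017, -0.0973], [0, 0.0352, 0.0042, 0.0017, -0.0973], [0, 0.0346, 0.0076, 0.0017, -0.0973], [0, 0.0337, 0.0109, 0.0017, -0.0973], [0, 0.0325, 0.0142, 0.0017, -0.0973], [0, 0.0309, 0.0173, 0.0017, -0.0973], [0, 0.0291, 0.0202, 0.0017, -0.0973], [0, 0.027, 0.0229, 0.0017, -0.0973], [0, 0.0247, 0.0254, 0.0017, -0.0973], [0, 0.0221, 0.0277, 0.0017, -0.0973], [0, 0.0193, 0.0297, 0.0017, -0.0973], [0, 0.0163, 0.0315, 0.0017, -0.0973], [0, 0.0132, 0.0329, 0.0017, -0.0973], [0, 0.0099, 0.034, 0.0017, -0.0973], [0, 0.0066, 0.0348, 0.0017, -0.0973], [0, 0.0031, 0.0353, 0.0017, -0.0973], [0, -0.0002, 0.0283, 0.0014, -0.0779], [0, -0.0012, 0.0141, 0.0007, -0.0389]]
```

>>> {"api": "send_rows", "payload": {"plan": [[0,0.009,-0.011,0,-0.04],[0,0.019,-0.021,0,-0.078],[0,0.026,-0.024,0,-0.097],[0,0.028,-0.022,0,-0.097],[0,0.03,-0.019,0,-0.097],[0,0.032,-0.016,0,-0.097],[0,0.033,-0.013,0,-0.097],[0,0.034,-0.009,0,-0.097],[0,0.035,-0.006,0,-0.097],[0,0.035,-0.003,0,-0.097],[0,0.035,0.001,0,-0.097],[0,0.035,0.004,0,-0.097],[0,0.035,0.008,0,-0.097],[0,0.034,0.011,0,-0.097],[0,0.032,0.014,0,-0.097],[0,0.031,0.017,0,-0.097],[0,0.029,0.02,0,-0.097],[0,0.027,0.023,0,-0.097],[0,0.025,0.025,0,-0.097],[0,0.022,0.028,0,-0.097]]}}

```text
time_s: 1.77
position: [0.4366, 0.1064, 0.2364]
tcp_rot: [[-0.694, 0.72, -0.001], [0.72, 0.694, -0.0], [0.0, -0.001, -1.0]]
force: [0.8, -1.6, 0.5]
opening: 0.997
grasp_force: 0.0
```

```bash
python3 plan.py .494 .354 .19 174.1 10 0
```

```text
from [0.4366 0.1064 0.2364] 133.95 t 1.7667 max [0.0139 0.0302 0.0055 0.0834]
[[0, 0.0066, 0.0101, 0.0022, -0.0334], [0, 0.0125, 0.0207, 0.0044, -0.0667], [0, 0.0139, 0.0269, 0.0055, -0.0834], [0, 0.0116, 0.028, 0.0055, -0.0834], [0, 0.0092, 0.0288, 0.0055, -0.0834], [0, 0.0068, 0.0295, 0.0055, -0.0834], [0, 0.0043, 0.03, 0.0055, -0.0834], [0, 0.0018, 0.0302, 0.0055, -0.0834], [0, -0.0006, 0.0242, 0.0044, -0.0667], [0, -0.0011, 0.0121, 0.0022, -0.0334]]
```

>>> {"api": "send_rows", "payload": {"plan": [[0,0.0066,0.01,0.002,-0.033],[0,0.0125,0.021,0.004,-0.067],[0,0.014,0.027,0.006,-0.083],[0,0.0115,0.028,0.006,-0.083],[0,0.009,0.029,0.006,-0.083],[0,0.007,0.0295,0.006,-0.083],[0,0.0045,0.03,0.006,-0.083],[0,0.002,0.03,0.006,-0.083],[0,-0.0005,0.024,0.004,-0.067],[0,-0.001,0.012,0.002,-0.033],[0,0,0,0,0],[0,0,0,0,0],[0,0,0,0,0]]}}

```text
time_s: 2.85
position: [0.4949, 0.3506, 0.1885]
tcp_rot: [[-0.994, 0.112, -0.001], [0.112, 0.994, -0.001], [0.001, -0.001, -1.0]]
force: [-0.4, 0.5, 0.9]
opening: 1.003
grasp_force: 0.0
```

```bash
python3 plan.py .494 .354 .086 174.1 9 0
```

```text
from [0.4949 0.3506 0.1885] 173.56 t 2.85 max [0.0002 0.0004 0.0139 0.0013]
[[0, 0.0001, 0.0002, 0.0055, -0.0005], [0, 0.0001, 0.0004, 0.0111, -0.001], [0, 0.0002, 0.0004, 0.0139, -0.0013], [0, 0.0002, 0.0004, 0.0139, -0.0013], [0, 0.0002, 0.0004, 0.0139, -0.0013], [0, 0.0002, 0.0004, 0.0139, -0.0013], [0, 0.0002, 0.0004, 0.0139, -0.0013], [0, 0.0001, 0.0004, 0.0111, -0.001], [0, 0.0001, 0.0002, 0.0055, -0.0005]]
```

>>> {"api": "send_rows", "payload": {"plan": [[0,0.001,0.0035,0.006,-0.009],[0,0,0,0.011,0],[0,0,0,0.014,0],[0,0,0,0.014,0],[0,0,0,0.014,0],[0,0,0,0.014,0],[0,0,0,0.014,0],[0,0,0,0.011,0],[0,0,0,0.0045,0],[0,0,0,0,0],[0,0,0,0,0]]}}

```text
time_s: 3.77
position: [0.4949, 0.3554, 0.086]
tcp_rot: [[-0.995, 0.102, -0.0], [0.102, 0.995, -0.0], [0.0, -0.0, -1.0]]
force: [-0.2, -0.5, 0.8]
opening: 0.999
grasp_force: 0.0
```

```bash
python3 - <<'E'
from h import *
p,d=capture('side'); q,_=capture('top')
a=cv2.resize(p[190:310,260:380],None,fx=4,fy=4,interpolation=2); b=cv2.resize(q[190:310,160:240],None,fx=4,fy=4,interpolation=2)
cv2.imwrite('pics/c2.png',np.hstack([a,b])); print(read_state()['position'])
E
```

```text
[0.49539281 0.3557744  0.08680728]
```

View pics/c2.png

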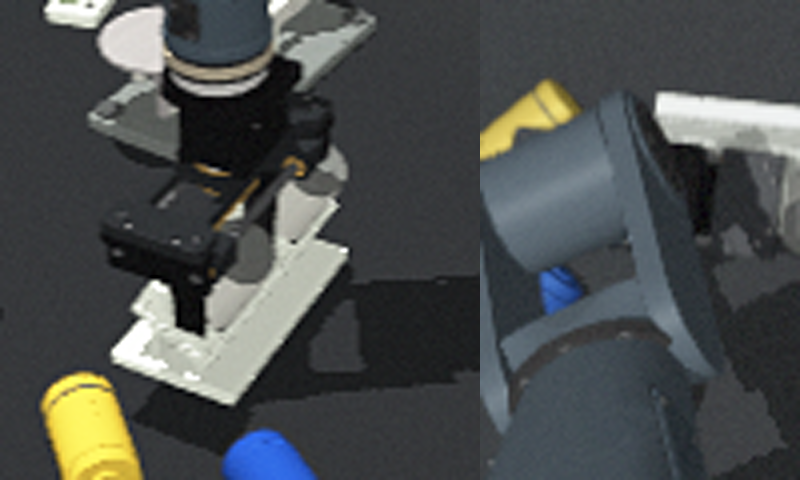

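The gripper straddles the nearer bucket: finger at crop (190,310), cap at (255,250). It hasn't touched anything. I'll close on it.

>>> {"api": "send_rows", "payload": {"plan": [[120,0,-0.001,0,0],[255,0,0,0,0],[255,0,0,0,0],[255,0,0,0,0],[255,0,0,0,0],[255,0,0,0,0],[255,0,0,0,0],[255,0,0,0,0]]}}

```text
time_s: 4.53
position: [0.4947, 0.3547, 0.0861]
tcp_rot: [[-0.995, 0.102, 0.0], [0.102, 0.995, 0.0], [-0.0, 0.0, -1.0]]
force: [0.3, 0.8, 1.3]
opening: 0.57
grasp_force: 30.0
```

>>> {"api": "send_rows", "payload": {"plan": [[255,0.001,0,-0.0017,0],[255,0.0015,0,-0.0026,0],[255,0.0015,0,-0.0026,0],[255,0.0015,0,-0.0026,0],[255,0.0015,0,-0.0026,0],[255,0.0015,0,-0.0026,0],[255,0.0015,0,-0.0026,0],[255,0.0015,0,-0.0026,0],[255,0.001,0,-0.0017,0],[255,0,0,0,0],[255,0,0,0,0],[255,0,0,0,0]]}}

```text
time_s: 5.53
position: [0.4822, 0.3559, 0.1077]
tcp_rot: [[-0.995, 0.102, -0.0], [0.102, 0.995, 0.0], [0.0, 0.0, -1.0]]
force: [1.8, 0.8, -1.9]
opening: 0.567
grasp_force: 30.0
```

>>> {"api": "send_rows", "payload": {"plan": [[255,-0.0015,0,0,0],[255,-0.0015,0,0,0],[255,-0.002,0,-0.0025,0],[255,-0.002,0,-0.0025,0],[255,-0.0023,0,-0.0026,0],[255,-0.0025,0,-0.0022,0],[255,-0.0025,0,-0.0022,0],[255,-0.0025,0,-0.0022,0],[255,0,0,0,0],[255,0,0,0,0]]}}

```text
time_s: 6.37
position: [0.4971, 0.3537, 0.1217]
tcp_rot: [[-0.995, 0.102, -0.005], [0.102, 0.995, -0.001], [0.004, -0.002, -1.0]]
force: [-4.9, 0.3, -3.2]
opening: 0.568
grasp_force: 30.0
```

```bash
cat > tilt.py <<'E'
# tilt of held bucket about tool y, from side depth: fit cylinder near grasp
from h import *
from scipy.optimize import least_squares
from fit import co,sdf
E
python3 - <<'E'
from h import *
p,d=capture('side'); 
s=read_state(); print(s['position'],s['force'],s['moment'])
u,v=project('side',s['position'])[0].astype(int); print(u,v)
cv2.imwrite('pics/c3.png',cv2.resize(p[v-60:v+60,u-70:u+70],None,fx=5,fy=5,interpolation=2))
E
```

```text
[0.49707441 0.35363942 0.12163   ] [-4.51464923 -0.55474366 -3.03778346] [ 0.12498516  0.99887579 -0.06629465]
315 247
```

View pics/c3.png

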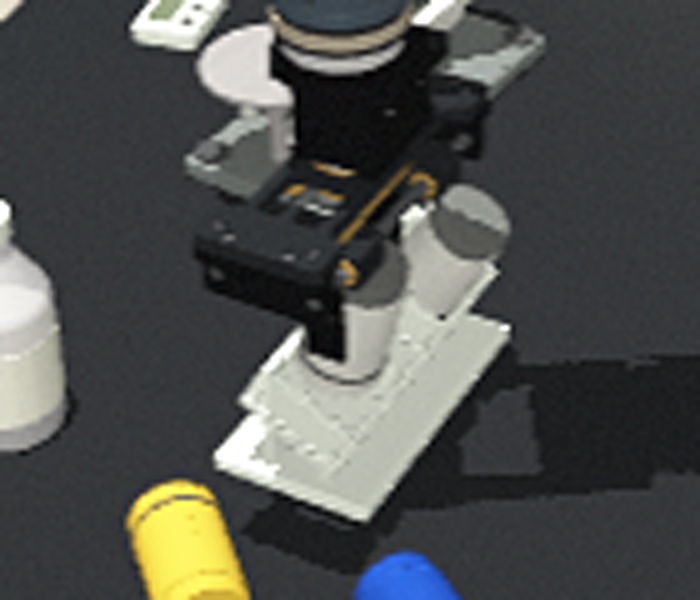

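The held bucket (crop 360,320) leans clearly less than its neighbour (455,245). The rim-push works at about 5 N, so I'll go on.

>>> {"api": "send_rows", "payload": {"plan": [[255,-0.0025,0,-0.002,0],[255,-0.0025,0,-0.0017,0],[255,-0.0025,0,-0.0016,0],[255,-0.0025,0,-0.0014,0],[255,0,0,0,0],[255,0,0,0,0]]}}

```text
time_s: 6.92
position: [0.5073, 0.3527, 0.1286]
tcp_rot: [[-0.995, 0.102, -0.004], [0.102, 0.995, -0.001], [0.004, -0.002, -1.0]]
force: [-4.9, 0.9, -2.8]
opening: 0.568
grasp_force: 30.0
```

```bash
cat > tilt.py <<'E'
from h import *
from scipy.optimize import least_squares
# held bucket: fit tilt angle th about tool y and centre, side-camera depth, points below gripper body and off fingers
def tilt(th0=10,n=3):
    s=read_state(); p=s['position']; R=s['tcp_rot']; X,Y=R[:,0],R[:,1]
    A=np.concatenate([cloud('side',capture('side')[1]).reshape(-1,3) for _ in range(n)])
    g=p+np.array([0,0,.005])
    def model(q): 
        a=np.sin(q[0])*X+np.cos(q[0])*np.array([0,0,1]); return a,g-.012*a+q[1]*X+q[2]*np.array([0,0,1])+q[3]*Y
    def pick(q):
        a,c=model(q); t=(A-c)@a; r=np.linalg.norm(A-c-t[:,None]*a,axis=1); e=A-g
        return A[(t>-.0425)&(t<.055)&(r<.031)&~((np.abs(e@X)<.013)&(e[:,2]>-.022))]
    def f(q,Q):
        a,c=model(q); t=(Q-c)@a; r=np.linalg.norm(Q-c-t[:,None]*a,axis=1); dx=r-.025; dt=np.abs(t)-.0425
        d=np.minimum(np.maximum(dx,dt),0)+np.hypot(np.maximum(dx,0),np.maximum(dt,0))
        return np.r_[d,(q[1:]/.002)*.002]
    q=np.array([np.radians(th0),0,0,0])
    for _ in range(8): Q=pick(q); q=least_squares(f,q,args=(Q,),loss='soft_l1',f_scale=.003).x
    return np.degrees(q[0]),q[1:],len(Q),np.std(f(q,Q))
if __name__=='__main__':
    for t in(0,12,20): print(tilt(t,2))
    s=read_state(); print(s['position'],s['force'])
E
python3 tilt.py
```

```text
(np.float64(2.680056388893452), array([ 0.00167847, -0.00049669, -0.00055867]), 635, np.float64(0.001672801546812832))
(np.float64(2.8372731379628546), array([ 0.00190178, -0.00053877, -0.00054139]), 633, np.float64(0.0015923352408621179))
(np.float64(2.7198086156796126), array([ 0.00180249, -0.00046965, -0.000639  ]), 633, np.float64(0.001661548153046378))
[0.50732651 0.35268799 0.12854297] [-4.5985458   0.03973257 -2.74878337]
```

>>> {"api": "send_rows", "payload": {"plan": [[255,-0.001,0,-0.002,0],[255,0,0,-0.006,0],[255,0,0,-0.012,0],[255,0,0,-0.02,0],[255,0,0,-0.018,0],[255,0,0,-0.01,0],[255,0,0,-0.004,0],[255,0,0,0,0]]}}

```text
time_s: 7.88
position: [0.5117, 0.3535, 0.2029]
tcp_rot: [[-0.995, 0.102, 0.005], [0.102, 0.995, 0.002], [-0.005, 0.003, -1.0]]
force: [-0.7, 1.1, -3.9]
opening: 0.569
grasp_force: 30.0
```

```bash
python3 plan.py .615 -.098 .202 174.1 18 255; python3 tilt.py|head -1
```

```text
from [0.5117 0.3535 0.2029] 174.16 t 7.8833 max [0.0091 0.0267 0.0001 0.0001]
[[255, -0.0036, -0.0107, 0.0, 0.0], [255, -0.0073, -0.0214, 0.0, 0.0001], [255, -0.0091, -0.0267, 0.0001, 0.0001], [255, -0.0091, -0.0267, 0.0001, 0.0001], [255, -0.0091, -0.0267, 0.0001, 0.0001], [255, -0.0091, -0.0267, 0.0001, 0.0001], [255, -0.0091, -0.0267, 0.0001, 0.0001], [255, -0.0091, -0.0267, 0.0001, 0.0001], [255, -0.0091, -0.0267, 0.0001, 0.0001], [255, -0.0091, -0.0267, 0.0001, 0.0001], [255, -0.0091, -0.0267, 0.0001, 0.0001], [255, -0.0091, -0.0267, 0.0001, 0.0001], [255, -0.0091, -0.0267, 0.0001, 0.0001], [255, -0.0091, -0.0267, 0.0001, 0.0001], [255, -0.0091, -0.0267, 0.0001, 0.0001], [255, -0.0091, -0.0267, 0.0001, 0.0001], [255, -0.0073, -0.0214, 0.0, 0.0001], [255, -0.0036, -0.0107, 0.0, 0.0]]
(np.float64(2.8336810987067045), array([ 0.00259331, -0.00154086, -0.00085852]), 707, np.float64(0.0015017091498837952))
```

>>> {"api": "send_rows", "payload": {"plan": [[255,-0.0036,-0.0107,0,0],[255,-0.0073,-0.0214,0,0],[255,-0.0091,-0.0267,0,0],[255,-0.0091,-0.0267,0,0],[255,-0.0091,-0.0267,0,0],[255,-0.0091,-0.0267,0,0],[255,-0.0091,-0.0267,0,0],[255,-0.0091,-0.0267,0,0],[255,-0.0091,-0.0267,0,0],[255,-0.0091,-0.0267,0,0],[255,-0.0091,-0.0267,0,0],[255,-0.0091,-0.0267,0,0],[255,-0.0091,-0.0267,0,0],[255,-0.0091,-0.0267,0,0],[255,-0.0091,-0.0267,0,0],[255,-0.0091,-0.0267,0,0],[255,-0.0073,-0.0214,0,0],[255,-0.0036,-0.0107,0,0],[255,0,0,0,0],[255,0,0,0,0]]}}

```text
time_s: 9.85
position: [0.6131, -0.0978, 0.2]
tcp_rot: [[-0.995, 0.103, -0.002], [0.103, 0.995, 0.001], [0.002, 0.001, -1.0]]
force: [-0.5, 0.5, -2.5]
opening: 0.568
grasp_force: 30.0
```

>>> {"api": "send_rows", "payload": {"plan": [[255,0,0,0.006,0],[255,0,0,0.012,0],[255,0,0,0.012,0],[255,0,0,0.008,0],[255,0,0,0.004,0],[255,0,0,0,0],[255,0,0,0,0],[255,0,0,0,0]]}}

```text
time_s: 10.52
position: [0.6143, -0.0978, 0.159]
tcp_rot: [[-0.995, 0.101, 0.001], [0.101, 0.995, -0.0], [-0.001, -0.0, -1.0]]
force: [0.1, -0.6, -3.3]
opening: 0.57
grasp_force: 30.0
```

```bash
python3 - <<'E'
from h import *
s=read_state();print(s['position'],s['force'])
p,d=capture('side'); S=cloud('side',d); q,dt=capture('top'); T=cloud('top',dt)
for P in(S,T):
  Q=P.reshape(-1,3); m=(np.hypot(Q[:,0]-.657,Q[:,1]-.1155)<.04)&(Q[:,2]>.06)&(Q[:,2]<.14); print('Lpan z',np.median(Q[m,2]))
u,v=project('side',s['position'])[0].astype(int)
cv2.imwrite('pics/c4.png',cv2.resize(p[v-50:v+50,u-60:u+60],None,fx=5,fy=5,interpolation=2))
E
python3 tilt.py | head -1
```

```text
[ 0.61429692 -0.09782544  0.1589637 ] [ 0.05914868 -0.58116792 -3.29626597]
Lpan z 0.10415177402240683
Lpan z 0.10301391892409262
(np.float64(1.1978435447570794), array([ 0.00190552,  0.00065414, -0.00022979]), 406, np.float64(0.0023226628857946495))
```

View pics/c4.png

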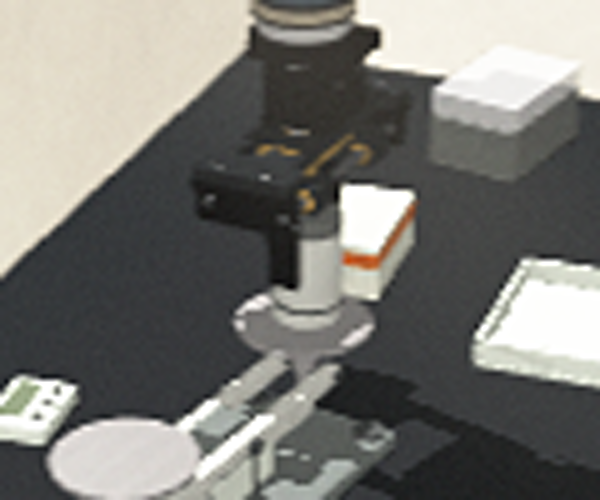

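The bucket is upright over the centre of the right pan (crop 305,310), a few mm above it. I'll lower it.

>>> {"api": "send_rows", "payload": {"plan": [[255,0,0,0.002,0],[255,0,0,0.001,0],[255,0,0,0.001,0],[255,0,0,0.001,0],[255,0,0,0.001,0],[255,0,0,0.001,0],[255,0,0,0,0],[255,0,0,0,0]]}}

```text
time_s: 11.58
position: [0.6138, -0.0978, 0.1514]
tcp_rot: [[-0.995, 0.102, -0.0], [0.102, 0.995, 0.0], [0.0, 0.0, -1.0]]
force: [-0.3, 0.4, -1.9]
opening: 0.57
grasp_force: 30.0
```

>>> {"api": "send_rows", "payload": {"plan": [[255,0,0,0.001,0],[255,0,0,0.001,0],[255,0,0,0.001,0],[255,0,0,0,0]]}}

```text
time_s: 11.92
position: [0.6137, -0.0978, 0.1483]
tcp_rot: [[-0.995, 0.102, -0.0], [0.102, 0.995, 0.0], [0.0, 0.0, -1.0]]
force: [-0.1, 0.7, -3.0]
opening: 0.566
grasp_force: 30.0
```

```bash
cat > pans.py <<'E'
from h import *
s=read_state();print(s['time_s'],s['position'],s['force'])
for n in('side','top'):
  Q=cloud(n,capture(n)[1]).reshape(-1,3)
  for nm,c in(('L',(.657,.1155)),('R',(.615,-.098))):
    e=np.hypot(Q[:,0]-c[0],Q[:,1]-c[1]); m=(e<.048)&(e>.032)&(Q[:,2]>.07)&(Q[:,2]<.135); print(n,nm,np.median(Q[m,2]).round(4),m.sum())
E
python3 pans.py; python3 tilt.py|head -1
```

```text
11.9167 [ 0.61371668 -0.09782086  0.1483045 ] [-0.09408035  0.67742355 -3.00875206]
side L 0.109 209
side R 0.0999 128
top L 0.1073 454
top R 0.0981 72
(np.float64(1.7070102505485127), array([1.75102993e-03, 1.08995637e-03, 2.43728884e-06]), 445, np.float64(0.0025352525711968116))
```

In contact: the pan has gone down about 4 mm. I'll release and retreat upwards.

>>> {"api": "send_rows", "payload": {"plan": [[105,0,0,0,0],[90,0,0,0,0],[60,0,0,0,0],[0,0,0,0,0],[0,0,0,0,0],[0,0,0,0,0],[0,0,0,0,0],[0,0,0,-0.005,0],[0,0,0,-0.015,0],[0,0,0,-0.025,0],[0,0,0,-0.025,0],[0,0,0,-0.015,0],[0,0,0,-0.005,0],[0,0,0,0,0]]}}

```text
time_s: 13.48
position: [0.6147, -0.0981, 0.2405]
tcp_rot: [[-0.995, 0.102, 0.004], [0.102, 0.995, -0.001], [-0.004, -0.001, -1.0]]
force: [0.5, -0.2, -0.1]
opening: 1.0
grasp_force: 0.0
```

```bash
python3 pans.py; python3 plan.py .483 .245 .23 174.1 16 0; python3 - <<'E'
from h import *
Q=cloud('side',capture('side')[1]).reshape(-1,3)
e=np.hypot(Q[:,0]-.615,Q[:,1]+.098); m=(e<.05)&(Q[:,2]>.115)&(Q[:,2]<.2)
print('bucket A mean xy top',Q[m].mean(0),np.percentile(Q[m],[2,98],axis=0))
E
```

```text
13.4833 [ 0.6147158  -0.09813799  0.24048856] [ 0.50317893 -0.21397376 -0.05354629]
side L 0.1219 222
side R 0.0872 135
top L 0.1205 465
top R 0.0857 112
from [ 0.6132 -0.0976  0.2378] 174.17 t 13.5833 max [0.0114 0.0228 0.0005 0.0001]
[[0, 0.0046, 0.0091, 0.0002, 0.0], [0, 0.0091, 0.0182, 0.0004, 0.0001], [0, 0.0114, 0.0228, 0.0005, 0.0001], [0, 0.0114, 0.0228, 0.0005, 0.0001], [0, 0.0114, 0.0227, 0.0005, 0.0001], [0, 0.0114, 0.0227, 0.0005, 0.0001], [0, 0.0114, 0.0227, 0.0005, 0.0001], [0, 0.0114, 0.0227, 0.0005, 0.0001], [0, 0.0114, 0.0227, 0.0005, 0.0001], [0, 0.0114, 0.0227, 0.0005, 0.0001], [0, 0.0114, 0.0227, 0.0005, 0.0001], [0, 0.0114, 0.0227, 0.0005, 0.0001], [0, 0.0114, 0.0227, 0.0005, 0.0001], [0, 0.0114, 0.0227, 0.0005, 0.0001], [0, 0.0091, 0.0182, 0.0004, 0.0001], [0, 0.0046, 0.0091, 0.0002, 0.0]]
bucket A mean xy top [ 0.60852186 -0.08284541  0.14969777] [[ 0.58916836 -0.11247852  0.11597361]
 [ 0.63378883 -0.06829724  0.17409868]]
```

>>> {"api": "send_rows", "payload": {"plan": [[0,0.0046,0.009,0,0],[0,0.009,0.018,0,0],[0,0.0114,0.0228,0,0],[0,0.0114,0.0228,0,0],[0,0.0114,0.0228,0,0],[0,0.0114,0.0228,0,0],[0,0.0114,0.0228,0,0],[0,0.0114,0.0228,0,0],[0,0.0114,0.0228,0,0],[0,0.0114,0.0228,0,0],[0,0.0114,0.0228,0,0],[0,0.0114,0.0228,0,0],[0,0.0114,0.0228,0,0],[0,0.0114,0.0228,0,0],[0,0.009,0.018,0,0],[0,0.0046,0.009,0,0],[0,0,0,0,0],[0,0,0,0,0]]}}

```text
time_s: 15.13
position: [0.4835, 0.2447, 0.238]
tcp_rot: [[-0.995, 0.1, -0.001], [0.1, 0.995, -0.001], [0.001, -0.001, -1.0]]
force: [-0.2, 0.3, 0.2]
opening: 1.002
grasp_force: 0.0
```

```bash
python3 plan.py .483 .245 .086 174.1 8 0
```

```text
from [0.4835 0.2447 0.238 ] 174.25 t 15.1333 max [0.0001 0.     0.0237 0.0004]
[[0, 0.0, 0.0, 0.0095, 0.0002], [0, 0.0001, 0.0, 0.019, 0.0003], [0, 0.0001, 0.0, 0.0237, 0.0004], [0, 0.0001, 0.0, 0.0237, 0.0004], [0, 0.0001, 0.0, 0.0237, 0.0004], [0, 0.0001, 0.0, 0.0237, 0.0004], [0, 0.0001, 0.0, 0.019, 0.0003], [0, 0.0, 0.0, 0.0095, 0.0002]]
```

>>> {"api": "send_rows", "payload": {"plan": [[0,0,0,0.01,0],[0,0,0,0.019,0],[0,0,0,0.024,0],[0,0,0,0.024,0],[0,0,0,0.024,0],[0,0,0,0.024,0],[0,0,0,0.018,0],[0,0,0,0.009,0],[0,0,0,0,0],[0,0,0,0,0]]}}

```text
time_s: 15.97
position: [0.4843, 0.244, 0.0862]
tcp_rot: [[-0.995, 0.103, -0.001], [0.103, 0.995, -0.0], [0.001, -0.0, -1.0]]
force: [-0.5, 0.1, 0.8]
opening: 1.001
grasp_force: 0.0
```

```bash
python3 -c "
from h import *
s=read_state();print(s['position'],s['force'])"
```

```text
[0.48427659 0.24396013 0.08619471] [-0.48231826  0.0672543   0.79724382]
```

>>> {"api": "send_rows", "payload": {"plan": [[120,0.001,0.001,0,0],[255,0,0,0,0],[255,0,0,0,0],[255,0,0,0,0],[255,0,0,0,0],[255,0,0,0,0],[255,0,0,0,0],[255,0,0,0,0]]}}

```text
time_s: 16.63
position: [0.4831, 0.2458, 0.0868]
tcp_rot: [[-0.995, 0.101, 0.0], [0.101, 0.995, -0.0], [-0.0, 0.0, -1.0]]
force: [-1.0, -0.4, 2.1]
opening: 0.566
grasp_force: 30.0
```

>>> {"api": "send_rows", "payload": {"plan": [[255,0.001,0,-0.0017,0],[255,0.0015,0,-0.0026,0],[255,0.0015,0,-0.0026,0],[255,0.0015,0,-0.0026,0],[255,0.0015,0,-0.0026,0],[255,0.0015,0,-0.0026,0],[255,0.0015,0,-0.0026,0],[255,0.0015,0,-0.0026,0],[255,0.001,0,-0.0017,0],[255,0,0,0,0],[255,0,0,0,0],[255,0,0,0,0]]}}

```text
time_s: 17.63
position: [0.4707, 0.2471, 0.1082]
tcp_rot: [[-0.995, 0.102, 0.0], [0.102, 0.995, 0.0], [-0.0, 0.0, -1.0]]
force: [1.1, 0.7, -0.6]
opening: 0.571
grasp_force: 30.0
```

>>> {"api": "send_rows", "payload": {"plan": [[255,-0.0015,0,0,0],[255,-0.0015,0,0,0],[255,-0.002,0,-0.0025,0],[255,-0.002,0,-0.0025,0],[255,-0.0023,0,-0.0026,0],[255,-0.0025,0,-0.0022,0],[255,-0.0025,0,-0.0022,0],[255,-0.0025,0,-0.0022,0],[255,-0.0025,0,-0.002,0],[255,-0.0025,0,-0.0017,0],[255,-0.0025,0,-0.0016,0],[255,-0.0025,0,-0.0014,0],[255,0,0,0,0],[255,0,0,0,0]]}}

```text
time_s: 18.8
position: [0.4951, 0.2439, 0.129]
tcp_rot: [[-0.995, 0.102, -0.005], [0.102, 0.995, -0.001], [0.005, -0.002, -1.0]]
force: [-5.5, 0.5, -1.1]
opening: 0.569
grasp_force: 30.0
```

```bash
python3 tilt.py
```

```text
(np.float64(4.51520375684709), array([ 0.00147726, -0.00136252, -0.00068637]), 569, np.float64(0.0017680604359336068))
(np.float64(4.182607373362547), array([ 0.00148732, -0.00118635, -0.00052254]), 570, np.float64(0.0017649010647346438))
(np.float64(4.621374486378216), array([ 0.00169305, -0.00083827, -0.0006612 ]), 570, np.float64(0.001743383564126892))
[0.49509467 0.24396429 0.12895817] [-4.99074943 -0.07685076 -2.29449277]
```

>>> {"api": "send_rows", "payload": {"plan": [[255,-0.0015,0,-0.0005,0],[255,-0.0015,0,-0.0005,0],[255,0,0,0,0],[255,0,0,-0.004,0],[255,0,0,-0.01,0],[255,0,0,-0.02,0],[255,0,0,-0.025,0],[255,0,0,-0.018,0],[255,0,0,-0.008,0],[255,0,0,0,0],[255,0,0,0,0]]}}

```text
time_s: 20.02
position: [0.5011, 0.244, 0.2158]
tcp_rot: [[-0.995, 0.102, 0.003], [0.102, 0.995, 0.0], [-0.003, 0.001, -1.0]]
force: [-0.2, 0.4, -1.8]
opening: 0.569
grasp_force: 30.0
```

```bash
python3 tilt.py|head -1;  python3 plan.py .656 .1155 .215 174.1 10 255; python3 pans.py
```

```text
(np.float64(2.6556864452514066), array([ 0.00211565, -0.00194987, -0.00079141]), 630, np.float64(0.0017813088174367566))
from [0.4998 0.2439 0.214 ] 174.17 t 20.3167 max [0.0201 0.0133 0.0001 0.0001]
[[255, -0.008, -0.0053, -0.0, 0.0001], [255, -0.016, -0.0106, -0.0001, 0.0001], [255, -0.0201, -0.0133, -0.0001, 0.0001], [255, -0.0201, -0.0133, -0.0001, 0.0001], [255, -0.0201, -0.0133, -0.0001, 0.0001], [255, -0.0201, -0.0133, -0.0001, 0.0001], [255, -0.0201, -0.0133, -0.0001, 0.0001], [255, -0.0201, -0.0133, -0.0001, 0.0001], [255, -0.0161, -0.0106, -0.0001, 0.0001], [255, -0.008, -0.0053, -0.0, 0.0001]]
20.3167 [0.49980434 0.24386544 0.21395414] [ 0.16198944 -0.16788535 -2.23851476]
side L 0.1216 168
side R 0.0872 37
top L 0.1207 459
top R 0.085 427
```

>>> {"api": "send_rows", "payload": {"plan": [[255,-0.008,-0.0053,0,0],[255,-0.016,-0.0106,0,0],[255,-0.02,-0.0133,0,0],[255,-0.02,-0.0133,0,0],[255,-0.02,-0.0133,0,0],[255,-0.02,-0.0133,0,0],[255,-0.02,-0.0133,0,0],[255,-0.02,-0.0133,0,0],[255,-0.016,-0.0106,0,0],[255,-0.008,-0.0053,0,0],[255,0,0,0,0],[255,0,0,0.006,0],[255,0,0,0.012,0],[255,0,0,0.012,0],[255,0,0,0.006,0],[255,0,0,0.002,0],[255,0,0,0,0],[255,0,0,0,0]]}}

```text
time_s: 21.92
position: [0.656, 0.1163, 0.1769]
tcp_rot: [[-0.995, 0.101, -0.0], [0.101, 0.995, -0.0], [0.0, -0.0, -1.0]]
force: [-1.1, 0.5, -1.7]
opening: 0.568
grasp_force: 30.0
```

```bash
python3 tilt.py|head -1;python3 pans.py
```

```text
(np.float64(2.957993769381355), array([ 1.62219754e-03,  6.52588379e-05, -5.00512195e-04]), 526, np.float64(0.0022999483118164954))
22.2167 [0.65634653 0.115913   0.17760298] [ 0.24731332 -0.81445281 -1.94863671]
side L 0.1216 190
side R 0.0867 130
top L 0.1209 146
top R 0.0853 424
```

>>> {"api": "send_rows", "payload": {"plan": [[255,0,0,0.002,0],[255,0,0,0.002,0],[255,0,0,0.001,0],[255,0,0,0.001,0],[255,0,0,0.001,0],[255,0,0,0.001,0],[255,0,0,0.001,0],[255,0,0,0,0],[255,0,0,0,0]]}}

```text
time_s: 23.07
position: [0.6562, 0.1162, 0.1683]
tcp_rot: [[-0.995, 0.102, 0.0], [0.102, 0.995, 0.0], [-0.0, 0.0, -1.0]]
force: [-1.2, 1.6, 1.4]
opening: 0.568
grasp_force: 30.0
```

```bash
python3 tilt.py|head -1;python3 pans.py
```

```text
(np.float64(1.1878161200863684), array([ 0.00163835, -0.0002762 , -0.00038444]), 580, np.float64(0.0023333361886485483))
23.3667 [0.65620209 0.11616717 0.16817418] [-0.39683659  1.6608076   1.13489338]
side L 0.1195 186
side R 0.0896 130
top L 0.1178 141
top R 0.088 426
```

Contact is made: the force has reversed and the pan is down about 2 mm. Release.

>>> {"api": "send_rows", "payload": {"plan": [[105,0,0,0,0],[90,0,0,0,0],[60,0,0,0,0],[0,0,0,0,0],[0,0,0,0,0],[0,0,0,0,0],[0,0,0,0,0],[0,0,0,-0.005,0],[0,0,0,-0.015,0],[0,0,0,-0.025,0],[0,0,0,-0.025,0],[0,0,0,-0.02,0],[0,0,0,-0.015,0],[0,0,0,-0.005,0]]}}

```text
time_s: 24.63
position: [0.6576, 0.116, 0.2819]
tcp_rot: [[-0.995, 0.102, 0.006], [0.102, 0.995, 0.0], [-0.006, 0.001, -1.0]]
force: [0.7, 0.2, 0.2]
opening: 0.998
grasp_force: 0.0
```

>>> {"api": "send_rows", "payload": {"plan": [[0,0.005,0,0,0],[0,0.015,0,0,0],[0,0.025,0,0,0],[0,0.025,0,0,0],[0,0.025,0,0,0],[0,0.02,0,0,0],[0,0.01,0,0,0],[0,0,0,0,0],[0,0,0,0,0],[0,0,0,0,0],[0,0,0,0,0],[0,0,0,0,0],[0,0,0,0,0],[0,0,0,0,0],[0,0,0,0,0],[0,0,0,0,0],[0,0,0,0,0],[0,0,0,0,0],[0,0,0,0,0],[0,0,0,0,0]]}}

```text
time_s: 26.3
position: [0.5317, 0.1287, 0.2781]
tcp_rot: [[-0.995, 0.102, 0.0], [0.102, 0.995, 0.0], [-0.0, 0.0, -1.0]]
force: [-0.3, -0.7, -0.2]
opening: 0.999
grasp_force: 0.0
```

```bash
python3 pans.py; python3 - <<'E'
from h import *
p,d=capture('side'); cv2.imwrite('pics/c5.png',cv2.resize(p[120:260,240:400],None,fx=4,fy=4,interpolation=2))
E
```

```text
26.3 [0.53173329 0.12865448 0.27809448] [-0.33904612 -0.74883248 -0.22159954]
side L 0.122 183
side R 0.087 128
top L 0.1206 430
top R 0.0853 426
```

View pics/c5.png

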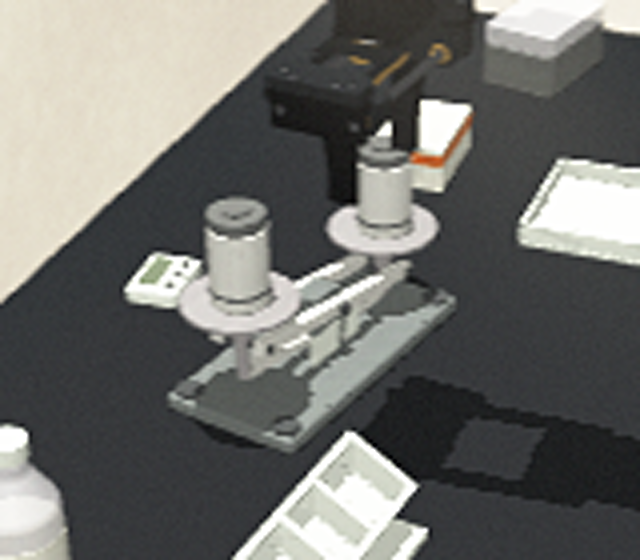

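Both buckets stand upright on the pans, left at (237,260) and right at (385,190). The right pan is fully down (0.086 against 0.121), so the heavier bucket is A, on the right.

```bash
python3 - <<'E'
from h import *
T=cloud('top',capture('top')[1]).reshape(-1,3)
for nm,c,zt in(('A',(.615,-.098),.1705),('B',(.657,.1155),.2055)):
    m=(np.hypot(T[:,0]-c[0],T[:,1]-c[1])<.05)&(abs(T[:,2]-zt)<.012); Q=T[m]
    print(nm,m.sum(),cv2.minAreaRect(Q[:,:2].astype(np.float32)),Q.mean(0))
E
python3 plan.py .616 -.098 .24 174.1 14 0
```

```text
A 219 ((0.6132093071937561, -0.09558500349521637), (0.04582928121089935, 0.04318980500102043), 89.44989013671875) [ 0.61279645 -0.09480997  0.168024  ]
B 239 ((0.6544764041900635, 0.11413979530334473), (0.0469818115234375, 0.045131463557481766), 89.14532470703125) [0.65484408 0.11399526 0.20283287]
from [0.5317 0.1287 0.2781] 174.17 t 26.5 max [0.0086 0.0175 0.0031 0.0001]
[[0, -0.0034, -0.007, 0.0012, 0.0], [0, -0.0069, -0.014, 0.0025, 0.0001], [0, -0.0086, -0.0175, 0.0031, 0.0001], [0, -0.0086, -0.0175, 0.0031, 0.0001], [0, -0.0086, -0.0175, 0.0031, 0.0001], [0, -0.0086, -0.0175, 0.0031, 0.0001], [0, -0.0086, -0.0175, 0.0031, 0.0001], [0, -0.0086, -0.0175, 0.0031, 0.0001], [0, -0.0086, -0.0175, 0.0031, 0.0001], [0, -0.0086, -0.0175, 0.0031, 0.0001], [0, -0.0086, -0.0175, 0.0031, 0.0001], [0, -0.0086, -0.0175, 0.0031, 0.0001], [0, -0.0069, -0.014, 0.0025, 0.0001], [0, -0.0035, -0.007, 0.0012, 0.0]]
```

>>> {"api": "send_rows", "payload": {"plan": [[0,-0.0034,-0.007,0.001,0],[0,-0.0068,-0.014,0.002,0],[0,-0.0085,-0.0175,0.003,0],[0,-0.0085,-0.0175,0.003,0],[0,-0.0085,-0.0175,0.003,0],[0,-0.0085,-0.0175,0.003,0],[0,-0.0085,-0.0175,0.003,0],[0,-0.0085,-0.0175,0.003,0],[0,-0.0085,-0.0175,0.003,0],[0,-0.0085,-0.0175,0.003,0],[0,-0.0085,-0.0175,0.003,0],[0,-0.0085,-0.0175,0.003,0],[0,-0.0065,-0.014,0.002,0],[0,-0.003,-0.007,0.001,0],[0,0,0,0,0],[0,0,0,0,0]]}}

```text
time_s: 27.83
position: [0.6135, -0.0978, 0.2419]
tcp_rot: [[-0.995, 0.102, -0.001], [0.102, 0.995, 0.001], [0.001, 0.001, -1.0]]
force: [-0.2, 0.6, -0.4]
opening: 1.001
grasp_force: 0.0
```

```bash
python3 plan.py .614 -.097 .137 174.1 7 0
```

```text
from [ 0.6135 -0.0978  0.2419] 174.13 t 27.8333 max [0.0001 0.0002 0.0194 0.0001]
[[0, -0.0, 0.0001, 0.0078, 0.0], [0, -0.0001, 0.0001, 0.0155, 0.0001], [0, -0.0001, 0.0002, 0.0194, 0.0001], [0, -0.0001, 0.0002, 0.0194, 0.0001], [0, -0.0001, 0.0002, 0.0194, 0.0001], [0, -0.0001, 0.0001, 0.0155, 0.0001], [0, -0.0, 0.0001, 0.0078, 0.0]]
```

>>> {"api": "send_rows", "payload": {"plan": [[0,0,0,0.008,0],[0,0,0,0.016,0],[0,0,0,0.02,0],[0,0,0,0.02,0],[0,0,0,0.018,0],[0,0,0,0.015,0],[0,0,0,0.008,0],[0,0,0,0,0],[80,0,0,0,0],[255,0,0,0,0],[255,0,0,0,0],[255,0,0,0,0],[255,0,0,0,0],[255,0,0,0,0],[255,0,0,0,0],[255,0,0,0,0]]}}

```text
time_s: 29.17
position: [0.6141, -0.0976, 0.1375]
tcp_rot: [[-0.995, 0.102, 0.001], [0.102, 0.995, 0.0], [-0.001, 0.0, -1.0]]
force: [-0.5, 0.7, 2.5]
opening: 0.567
grasp_force: 30.0
```

>>> {"api": "send_rows", "payload": {"plan": [[255,0,0,-0.003,0],[255,0,0,-0.008,0],[255,0,0,-0.015,0],[255,0,0,-0.015,0],[255,0,0,-0.015,0],[255,0,0,-0.01,0],[255,0,0,-0.004,0],[255,0,0,0,0],[255,0,0,0,0]]}}

```text
time_s: 29.92
position: [0.6133, -0.0978, 0.2066]
tcp_rot: [[-0.995, 0.102, -0.001], [0.102, 0.995, 0.0], [0.001, 0.0, -1.0]]
force: [0.2, 0.9, -3.8]
opening: 0.57
grasp_force: 30.0
```

```bash
python3 plan.py .470 -.326 .19 174.1 13 255; python3 plan.py .470 -.326 .19 174.1 1 255;python3 tilt.py|head -1;python3 pans.py
```

```text
from [ 0.6133 -0.0978  0.2066] 174.16 t 29.9167 max [0.0105 0.0212 0.0015 0.0001]
[[255, 0.0042, -0.0085, 0.0006, 0.0], [255, 0.0084, -0.017, 0.0012, 0.0001], [255, 0.0105, -0.0212, 0.0015, 0.0001], [255, 0.0105, -0.0212, 0.0015, 0.0001], [255, 0.0105, -0.0212, 0.0015, 0.0001], [255, 0.0105, -0.0212, 0.0015, 0.0001], [255, 0.0105, -0.0212, 0.0015, 0.0001], [255, 0.0105, -0.0212, 0.0015, 0.0001], [255, 0.0105, -0.0212, 0.0015, 0.0001], [255, 0.0105, -0.0212, 0.0015, 0.0001], [255, 0.0105, -0.0212, 0.0015, 0.0001], [255, 0.0084, -0.017, 0.0012, 0.0001], [255, 0.0042, -0.0085, 0.0006, 0.0]]
from [ 0.6133 -0.0978  0.2066] 174.16 t 29.9167 max [0.1194 0.2416 0.0166 0.0011]
[[255, 0.1194, -0.2416, 0.0166, 0.0011]]
(np.float64(-0.28623139702112455), array([ 6.57773078e-05, -3.06877990e-03, -4.07521009e-04]), 428, np.float64(0.0023008547700615538))
30.2167 [ 0.61348835 -0.09779275  0.20628603] [-0.18533807  0.09976194 -3.70370158]
side L 0.087 165
side R 0.1221 189
top L 0.0856 439
top R 0.1204 92
```

>>> {"api": "send_rows", "payload": {"plan": [[255,0.0042,-0.0085,0,0],[255,0.0084,-0.017,0,0],[255,0.0105,-0.0212,0,0],[255,0.0105,-0.0212,0,0],[255,0.0105,-0.0212,0,0],[255,0.0105,-0.0212,0,0],[255,0.0105,-0.0212,0,0],[255,0.0105,-0.0212,0,0],[255,0.0105,-0.0212,0,0],[255,0.0105,-0.0212,0,0],[255,0.0105,-0.0212,0,0],[255,0.0084,-0.017,0,0],[255,0.0042,-0.0085,0,0],[255,0,0,0,0],[255,0,0,0,0]]}}

```text
time_s: 31.57
position: [0.47, -0.3262, 0.2071]
tcp_rot: [[-0.995, 0.103, 0.0], [0.103, 0.995, 0.001], [-0.0, 0.001, -1.0]]
force: [0.6, 0.3, -2.9]
opening: 0.568
grasp_force: 30.0
```

```bash
python3 plan.py .470 -.326 .065 174.1 10 255
```

```text
from [ 0.47   -0.3262  0.2071] 174.08 t 31.5667 max [0.     0.     0.0169 0.    ]
[[255, -0.0, 0.0, 0.0068, -0.0], [255, -0.0, 0.0, 0.0135, -0.0], [255, -0.0, 0.0, 0.0169, -0.0], [255, -0.0, 0.0, 0.0169, -0.0], [255, -0.0, 0.0, 0.0169, -0.0], [255, -0.0, 0.0, 0.0169, -0.0], [255, -0.0, 0.0, 0.0169, -0.0], [255, -0.0, 0.0, 0.0169, -0.0], [255, -0.0, 0.0, 0.0135, -0.0], [255, -0.0, 0.0, 0.0068, -0.0]]
```

>>> {"api": "send_rows", "payload": {"plan": [[255,0,0,0.007,0],[255,0,0,0.014,0],[255,0,0,0.017,0],[255,0,0,0.017,0],[255,0,0,0.017,0],[255,0,0,0.017,0],[255,0,0,0.017,0],[255,0,0,0.017,0],[255,0,0,0.012,0],[255,0,0,0.005,0],[255,0,0,0.002,0],[255,0,0,0,0],[255,0,0,0,0],[255,0,0,0.002,0],[255,0,0,0.0015,0],[255,0,0,0.0015,0],[255,0,0,0,0],[255,0,0,0,0]]}}

```text
time_s: 33.07
position: [0.4701, -0.3263, 0.0601]
tcp_rot: [[-0.995, 0.102, 0.0], [0.102, 0.995, -0.0], [-0.0, -0.0, -1.0]]
force: [-0.0, 0.3, -3.6]
opening: 0.568
grasp_force: 30.0
```

>>> {"api": "send_rows", "payload": {"plan": [[255,0,0,0.001,0],[255,0,0,0.001,0],[255,0,0,0.001,0],[255,0,0,0.001,0],[255,0,0,0.0005,0],[255,0,0,0,0],[255,0,0,0,0]]}}

```text
time_s: 33.65
position: [0.4702, -0.3263, 0.057]
tcp_rot: [[-0.995, 0.102, 0.0], [0.102, 0.995, -0.0], [-0.0, -0.0, -1.0]]
force: [-2.7, 1.9, 7.2]
opening: 0.561
grasp_force: 30.0
```

Contact at 0.057 m with 7 N. Release and retreat.

>>> {"api": "send_rows", "payload": {"plan": [[105,0,0,0,0],[90,0,0,0,0],[60,0,0,0,0],[0,0,0,0,0],[0,0,0,0,0],[0,0,0,0,0],[0,0,0,0,0],[0,0,0,-0.005,0],[0,0,0,-0.015,0],[0,0,0,-0.025,0],[0,0,0,-0.035,0],[0,0,0,-0.035,0],[0,0,0,-0.035,0],[0,0,0,-0.02,0],[0,0,0,-0.01,0],[0,0,0,0,0],[0,0,0,0,0],[0,0,0,0,0],[0,0,0,0,0]]}}

```text
time_s: 35.23
position: [0.4693, -0.3254, 0.2334]
tcp_rot: [[-0.995, 0.102, -0.003], [0.102, 0.995, 0.003], [0.003, 0.003, -1.0]]
force: [0.7, 0.2, 0.1]
opening: 1.002
grasp_force: 0.0
```

```bash
python3 pans.py; python3 - <<'E'
from h import *
p,d=capture('side'); Q=cloud('side',d).reshape(-1,3)
for nm,c,z in(('A',(.47,-.326),.089),('B',(.655,.114),.1705)):
    m=(np.hypot(Q[:,0]-c[0],Q[:,1]-c[1])<.05)&(abs(Q[:,2]-z)<.01); print(nm,Q[m].mean(0),m.sum())
cv2.imwrite('pics/c6.png',cv2.resize(p[110:260,270:430],None,fx=4,fy=4,interpolation=2))
E
```

```text
35.2333 [ 0.46925479 -0.32537616  0.23341954] [0.69179127 0.19595933 0.11117585]
side L 0.0872 166
side R 0.1216 197
top L 0.0855 436
top R 0.1203 464
A [ 0.46788608 -0.31855624  0.08807141] 75
B [0.6536287  0.12184176 0.16911846] 109
```

View pics/c6.png

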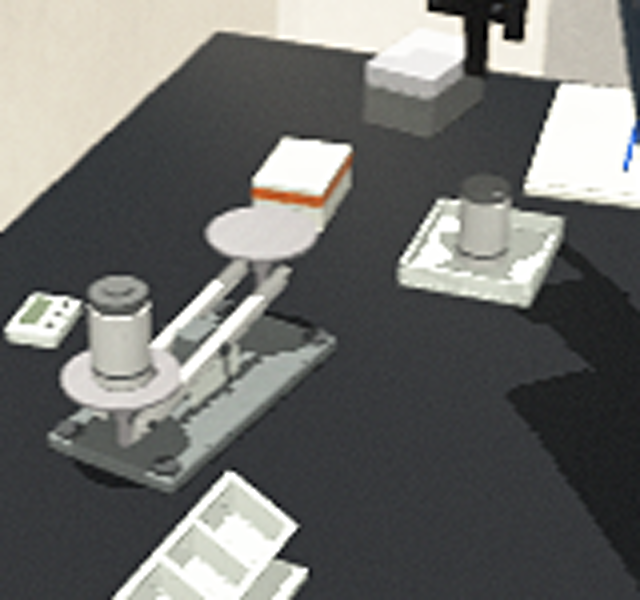

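The heavier bucket stands in the tray (485,215) and the lighter one on the left pan (120,335). Both are upright and the arm is clear.

```bash
python3 -c "
from rig import *
print(hand_in())"
```

```text
the job is handed in; nothing more can be done
None
```

I handed the job in at about 35 s: the heavier bucket stands upright in the white tray, the lighter one upright near the middle of the left pan, and nothing else was touched; no verdict came back.

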